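# Load a filter cartridge through a sprung dust flap

## Robot

A 7-joint arm with a two-finger parallel gripper is mounted at the origin on a cart in front of the work surface, level with it; the furniture and walls round the work are solid. World frame = base frame: x ahead of the robot, y to its left, z up, the work surface at z = 0. Lengths are in m, angles in degrees, forces in N, time in s.
With the tool pointing down it reaches from about 0.4 to 0.9 m from the base axis. Payload 5.6 kg.
Tool frame: the origin (TCP) lies between the finger pads; the fingertips stand 25 mm ahead of it and the grasp point (between the pads) lies 6 mm ahead of it; z points along the fingers, y is the line along which they close (so a half turn about z gives the same grasp; the last joint's range is limited). The gripper opens to 92 mm and grips with 3 to 60 N. Pads are 20 mm wide; open, the fingers measure 128 mm over their backs; the gripper's body (75 mm by 189 mm) begins 69 mm behind the grasp point.
Start: joints at [67.494, 26.786, -0.665, 91.828, 0.344, 61.387, -3.226], TCP at [0.223, -0.611, 0.24] pointing down, gripper open.
Joint ranges: [-144.91, 144.91], [-17.63, 115.5], [-89.93, 88.59], [15.96, 139.68], [-74.01, 254.01], [8.47, 105.57], [-167.45, 167.45]. Speed limits (degrees/s): [147.25, 147.25, 180, 180, 180, 180, 180].

## Interface

Orientations are given as a 3x3 rotation matrix whose columns are the frame's x, y, z axes.
In Python, from bench import state, get_image, sign_off, recognise, silhouettes gives the robot as it stands.
- The arm moves only by the tool move_arm, never from a script. Its argument "rows" is one flat list of numbers, 6 for each row, row after row: the shift along the tool's x, y, z in m, then the turn, a rotation vector about the tool's x, y, z in rad. In form: [dx, dy, dz, ax, ay, az, dx, dy, dz, ax, ay, az, ...]. A call has exactly 10 rows; each row shifts and turns the commanded pose from where the row before left it, along the tool's axes as they then stand; what a row does not reach is not made up. A row lasts 1/8 s, in which the tool goes at most 62.5 mm and 10.7 degrees, less where a joint would pass 70% of its speed; a pose out of reach is approached as far as the arm can. A call with a gripper value outside its range is refused whole. "claw" is the closure in counts, from 0 (fully open) to 255 (shut), set as the call begins (left out, the last holds). The fingers move at their own pace and stop on an object; "grip_force" is the grip in N (left out, the last holds). Time passes only in rows, so rows that do not move let the fingers close, or fill a call up. It gives the time, the measured TCP pose, the force, the opening and the grip force at its end, in the units of the state.
- state(): the state, without advancing time (a new reading comes with each control period).
- get_image(name): name is "side" or "top"; returns a dict with "img" (400x640x3 uint8, red, green, blue), "depth" (400x640 float32, m along the optical axis (not along the pixel's ray), 0 where there is no reading), "fx", "fy", "cx", "cy" (pixels), "D" ([k1, k2, p1, p2, k3] as OpenCV has them; the pictures are not rectified), "R" (3x3) and "t" (3): a world point X has camera coordinates R X + t. Camera axes: x right, y down, z forward; pixel columns grow to the right and rows downward; lengths in m; the calibration is good to about 2 mm. A picture is of the moment at which its call begins.
- sign_off(): hands the job in; it is judged then, once.
Trained networks look in a picture, given as the dict that the camera call returned (one of the last four; its "shot" number tells which), for a name from the list of things; names that differ only in an ending like _2 or _b are one class to them, and where a whole thing is asked for, a point or a joint stands for the part that bears it (a point fixed in the world has none). Each returns a list of dicts, best first, with "p" (0 to 1); they miss things now and then, are a little off and sometimes report something else, mostly with a low value. They report only what shows in the picture. A call takes as long as a camera call. They do not tell look-alikes from the thing itself.
- recognise(label, picture): "xy" ([column, row] as shares, 0 to 1, of the picture: columns of its width, rows of its height, amid what is visible of it).
- silhouettes(label, picture): "mask" (400x640 bool, what is visible of it) and "xy" ([column, row] as shares, 0 to 1, of the picture: columns of its width, rows of its height, amid what is visible of it).
The state is a dict: "time": time; "joints": joint angles; "joint_velocities": joint speeds; "effort": joint torques, N m; "ee_pos": TCP position; "orientation": TCP orientation; "ft_force": force on the tool from outside, world axes, zero at the start; "torque": the same for the moment, N m; "opening": finger opening in m; "grasp_force": force on a finger pad.
Only numpy, scipy, OpenCV 4.12 (cv2) and the standard library are available. Lean on these libraries where they do the work, as an engineer would, in place of code of your own. Each camera call takes 0.05 s, during which the arm holds its last target. There are 200 camera calls.

## Task

Load the water-filter cartridge into the grey filter station: take it by its upright fin and push it, standing upright, in through the spring flap at the station's mouth until the flap has shut behind it. Press it firmly, but without forcing it, against the stop at the back, keep pressing for about a second so that it seats, then let go and leave it touching the stop with the flap shut. Do not disturb the other things on the worktop.

Things in the scene. Friction and masses are not known exactly. Their poses are not given: they have to be found in the camera images.
- cartridge: filter cartridge, loose, 0.21 to 0.42 kg, on slick skids: white oblong 90 (x) x 56 (y) x 44 (z) mm, ends half-round in plan, with a grey upright fin on the middle of its top, 34 (x) x 10 (y) mm, z = 44 to 100 mm. Origin: centre of its underside. Same end for end: either end may go first. Starts right of the station, turned up to 0.6 rad
- fin (a point): where to grip the cartridge's fin, across its 10 mm (y): on the cartridge's vertical axis, 78 mm above its underside. Keep the fingertips above z = 55 mm, to stay clear of the station's roof. Pushed at the fin, the cartridge tends to dip its nose; a grip of about 40 N holds it level
- station: filter station, fixed: grey box 236 (x) x 96 (y) x 51 (z) mm without a floor: the cartridge slides on the worktop. Origin: at worktop height in the middle of its mouth, which faces the robot, turned up to 0.3 rad; x runs into the bay, y to the left seen from the robot. Roof underside at z = 48 mm. Right inner wall at y = -30 mm, flared at the mouth
- slot (a point): front end of the slot in the station's roof, 51 mm above the worktop, above the station's origin. The slot is 16 mm wide and runs straight along the station's x from front to back; the cartridge's fin travels in it and sticks out above, where it can be held
- guide (a point): front end of the left guide wall in the bay: x = 86, y = 30 mm in the station's frame, 25 mm up. From here to the back the bay is 60 mm wide (2 mm play on each side of the cartridge, y = -30 to 30 mm); a sloping lead-in begins at x = 73 mm. Nearer the mouth the left side is open to y = 42 mm, for the opened flap
- flap (a joint): steel flap across the mouth, rad: 0 shut, 1.57 folded in along the left wall, at most 1.7. Upright hinge at x = 3, y = 38 mm of the station. Swings inward only; a spring shuts it (0.06 Nm shut, 0.14 Nm open: a few N on the cartridge, also pressing it to the right). It shuts behind the cartridge once the cartridge's rear end is 60 to 70 mm inside the mouth
- flap_tip (a point): middle of the flap's free edge (its right edge when shut), 66 mm from the hinge, 25 mm above the worktop; the flap spans z = 4 to 46 mm
- back (a point): middle of the back end of the station's roof slot, x = 236, y = 0, z = 51 mm in the station's frame. In front of the back wall, hidden under the roof, stands the stop: a fixed, hard block 36 mm wide, z = 29 to 43 mm, which its owner has set anywhere between 168 and 208 mm inside the mouth. Its place is not measured: it must be found by feel
- home (a point): a point 188 mm inside the mouth on the worktop, the middle of the stop's range (not the stop itself). The cartridge's origin is 45 mm in front of the stop's face when they touch. The stop gives under 1 mm; it needs 5 to 18 N on it for 0.6 s to seat the cartridge. Rubbing on the worktop takes up to 4 N of a push at the fin. Over 22 N on the stop or 30 N on the station does damage
- mug_stone: stoneware mug 82x115x92 mm, front left; a bystander; origin: centre of its underside
- glass_1: low glass tumbler, 80 mm wide, 91 high, front left; a bystander; origin: centre of its underside
- spoon_1: steel spoon 188 mm long, left; a bystander; origin: centre of its underside
- fork_1: steel fork 193 mm long, left; a bystander; origin: centre of its underside
- bowl: ceramic bowl, 125 mm wide, 56 high, left of the station; a bystander; origin: centre of its underside
- brush: wooden dish brush 214 mm long, 36 high, right rear; a bystander; origin: centre of its underside
- peeler: peeler 135 mm long, 10 high, at the front edge right; a bystander; origin: centre of its underside
- trivet: round wooden trivet 91 mm wide, 12 high, left of the station; a bystander; origin: centre of its underside
Not all that is in view belongs to the job. What is shaped like the cartridge but red is not meant.

How it is judged:
By the outcome, as a careful person would: the job done as asked, in the order asked, and still so for the second after the job is handed in, with the robot touching nothing.
It also fails if it takes over 67 s, if anything falls off the work surface, if the arm or the gripper's body presses on something with over 40 N, if the wrist force passes 120 N, or if a joint passes its speed limit or range.

## Working session

There is one attempt and no reset: what is moved stays moved. The work goes in short steps, Python scripts to look and compute and a tool call to move; the robot and the scene stay as the last step left them, time stands still between calls to the robot, and variables do not carry over. Pictures are saved under pics/ and viewed, at most 10 in all, crops included, and the job is handed in when it is done.

Besides the shell and the picture viewer there is one more tool, called after "Emit:" by a JSON object that holds its "api" and its "payload", one argument or row to a line. move_arm: Moves the arm, as the interface text tells. Its arguments: {"type":"object","properties":{"rows":{"type":"array"},"claw":{"type":"number"},"grip_force":{"type":"number"}},"required":["rows"]}

```bash
mkdir -p pics
cat > h.py <<'E'
import numpy as np, cv2
from bench import state, get_image, sign_off, recognise, silhouettes
def K(d): return np.array([[d['fx'],0,d['cx']],[0,d['fy'],d['cy']],[0,0,1.]])
def cloud(d):
    h,w=d['depth'].shape; u,v=np.meshgrid(np.arange(w),np.arange(h))
    p=cv2.undistortPoints(np.stack([u,v],-1).reshape(-1,1,2).astype(np.float64),K(d),np.array(d['D'])).reshape(h,w,2)
    z=d['depth'][...,None]; c=np.concatenate([p*z,z],-1)
    return (c-np.array(d['t']))@np.array(d['R'])
def ray(d,px,z):
    p=cv2.undistortPoints(np.array([[px]],float),K(d),np.array(d['D'])).ravel()
    R=np.array(d['R']);o=-R.T@np.array(d['t']);r=R.T@np.array([*p,1]);return o+r*(z-o[2])/r[2]
def proj(d,X):
    R=np.array(d['R']);rv=cv2.Rodrigues(R)[0]
    return cv2.projectPoints(np.array(X,float).reshape(-1,1,3),rv,np.array(d['t'],float),K(d),np.array(d['D']))[0].reshape(-1,2)
def save(n,img): cv2.imwrite('pics/'+n,cv2.cvtColor(img,cv2.COLOR_RGB2BGR))
E
python3 - <<'E'
from h import *
print(state())
for n in ('top','side'):
    d=get_image(n); save(n+'0.png',d['img']); C=cloud(d)
    print(n,-np.array(d['R']).T@d['t'],d['fx'])
    for l in ('cartridge','fin','slot','guide','flap','flap_tip','back','station'):
        for r in recognise(l,d)[:3]:
            px=np.array(r['xy'])*[640,400]; i=px.astype(int)
            print(l,round(r['p'],2),px.round(1),C[min(i[1],399),min(i[0],639)].round(3))
E
```

```text
{'time': 0.0, 'joints': array([67.49509602, 26.8362713 , -0.6657876 , 91.87844678,  0.34299521,
       61.38553121, -3.22516165]), 'joint_velocities': array([ 0.05532645, -0.04756605,  0.05761534,  0.01224118, -0.05545264,
       -0.01018355,  0.02788304]), 'effort': array([ 8.13817260e-04, -5.20562696e+01, -1.22715306e-02, -2.43743849e+01,
       -5.66352136e-02,  1.71988673e-02,  1.61038652e-04]), 'ee_pos': array([ 0.22252679, -0.61017407,  0.23865511]), 'orientation': array([[ 9.39461879e-01,  3.42652758e-01, -6.81519882e-04],
       [ 3.42653421e-01, -9.39460567e-01,  1.57371901e-03],
       [-1.01021895e-04, -1.71197414e-03, -9.99998529e-01]]), 'ft_force': array([0.56025552, 0.21293196, 0.91358013]), 'torque': array([ 0.0234102 , -0.01941689, -0.0212379 ]), 'grasp_force': 0.0, 'opening': 0.09196602856543286}
top [0.37877219 0.05235182 1.29450575] 419.798302013379
cartridge 0.88 [412.8 221.4] [ 0.491 -0.195  0.082]
cartridge 0.6 [367.3 180. ] [ 0.619 -0.07   0.051]
fin 0.73 [407.6 223.5] [ 0.489 -0.188  0.046]
fin 0.61 [363.8 176.9] [ 0.63  -0.058  0.057]
slot 0.64 [314.8 178.6] [0.626 0.09  0.049]
guide 0.95 [307.  180.7] [0.62  0.111 0.049]
back 0.84 [310.4 181.5] [ 0.627  0.104 -0.002]
back 0.68 [210.8 195.3] [0.583 0.415 0.005]
station 0.74 [311.6 180.5] [ 0.63   0.101 -0.002]
side [ 0.54306016 -0.78614769  0.75345384] 363.40343941323925
cartridge 0.92 [299.4 275.5] [ 0.503 -0.218  0.046]
cartridge 0.7 [347.1 231.3] [ 0.634 -0.07   0.046]
fin 0.96 [294.  275.9] [ 0.491 -0.217  0.045]
fin 0.56 [344.5 235. ] [ 0.625 -0.083  0.043]
slot 0.76 [336. 200.] [0.612 0.059 0.051]
guide 0.64 [337.3 195.3] [0.616 0.084 0.05 ]
flap 0.59 [337.3 196.7] [0.616 0.08  0.05 ]
back 0.74 [336.8 198.4] [0.612 0.067 0.052]
back 0.74 [294.6 177.9] [0.478 0.236 0.012]
station 0.7 [296.  273.5] [ 0.496 -0.212  0.046]
station 0.64 [338.6 197.4] [0.619 0.074 0.05 ]
station 0.23 [366.7 279.8] [ 0.668 -0.226  0.033]
```

Run:
```python
from h import *
a=get_image('top')['img'][110:290,230:470]; b=get_image('side')['img'][150:330,220:460]
save('crop0.png',np.vstack([cv2.resize(x,(800,600))[:,:] for x in [a]]))
save('crop1.png',cv2.resize(b,(800,600)))
```

```text
(no output)
```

View pics/crop0.png

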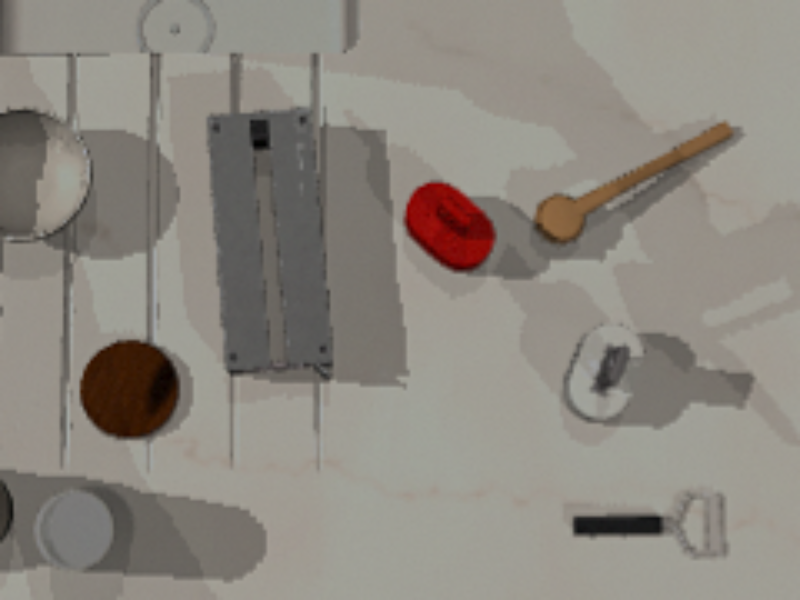

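View pics/crop1.png

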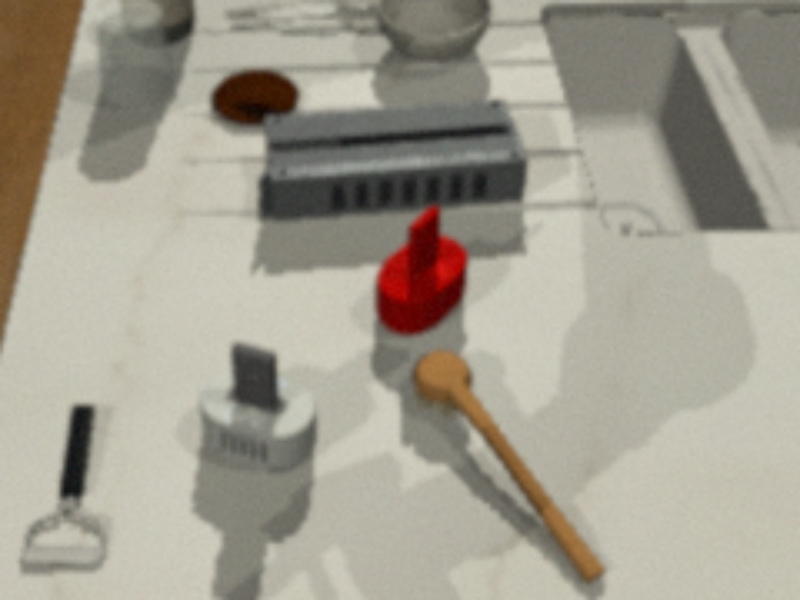

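The white cartridge is at top px (412,221) and side px (297,275). The red look-alike is at top px (367,180). The task's cartridge is white with a grey fin, so the white one fits, and both crops confirm it. The station's mouth is at the bottom of the grey box, around top px (314,221).

```bash
cat > meas.py <<'E'
from h import *
def rect(P):
    (c,s,a)=cv2.minAreaRect((P[:,:2]*1000).astype(np.float32)); 
    if s[0]<s[1]: s=s[::-1]; a-=90
    a=(a+90)%180-90
    return np.round(c,1),np.round(s,1),round(a,2)
def inbox(C,lo,hi): 
    return C[np.all((C>lo)&(C<hi),-1)]
if __name__=='__main__':
  for n in ('top','side'):
    Cs=[]
    for k in range(3):
        d=get_image(n); Cs.append(cloud(d))
    C=np.median(Cs,0)
    g=d['img'].astype(int); sat=g.max(-1)-g.min(-1)
    C[sat>60]=9
    S=inbox(C,[.46,.0,.044],[.8,.19,.06]); print(n,'station',rect(S),len(S),np.median(S[:,2]))
    B=inbox(C,[.42,-.27,.037],[.56,-.13,.052]); print('body',rect(B),len(B),np.median(B[:,2]))
    F=inbox(C,[.42,-.27,.092],[.56,-.13,.11]); print('fin',rect(F),len(F),np.median(F[:,2]),F.mean(0))
    # silhouettes on images
    for l in ('cartridge','station'):
        for r in silhouettes(l,d)[:2]:
            m=r['mask']; c=np.argwhere(m)[:,::-1].astype(np.float32)
            print(l,r['p'],m.sum(),np.array(r['xy'])*[640,400],cv2.minAreaRect(c))
            z=.044 if l=='cartridge' else .051
            P=C[m]; P=P[(abs(P[:,2]-z)<.006)]
            if len(P)>20: print('  ',rect(P))
E
python3 meas.py
```

```text
top station (array([612.5, 100.6]), array([247.4,  96.1]), 4.7) 2070 0.050615287239574175
body (array([ 495.3, -201.8]), array([88.2, 55.7]), -22.76) 413 0.04374126415437196
fin (array([ 495.9, -201.6]), array([32.9, 10.3]), -25.18) 43 0.09916020669223893 [ 0.49569326 -0.20147608  0.09889532]
cartridge 0.69 498 [366.592 178.   ] ((364.286865234375, 177.65574645996094), (28.4241886138916, 20.357864379882812), 39.80556869506836)
cartridge 0.61 499 [412.288 221.8  ] ((411.1499938964844, 221.55001831054688), (19.60611915588379, 29.4091796875), 18.43494987487793)
   (array([ 494.7, -201.6]), array([87. , 55.7]), -22.76)
station 0.68 2118 [306.368 182.   ] ((310.3564758300781, 183.09945678710938), (80.5655517578125, 32.83262634277344), 85.03025817871094)
   (array([612.5, 100.6]), array([247.4,  96.1]), 4.7)
side station (array([613.4, 100.5]), array([246.9,  99.1]), 4.57) 1386 0.0511917653250934
body (array([ 497.2, -201.4]), array([87.5, 55.6]), -20.54) 483 0.045400780109165303
fin (array([ 497. , -202.8]), array([33.2, 11.5]), -15.84) 68 0.09899060766955664 [ 0.49695812 -0.20393538  0.09811991]
cartridge 0.68 692 [345.28 232.28] ((344.72003173828125, 232.96002197265625), (28.0, 32.80000305175781), 53.13010025024414)
cartridge 0.63 920 [294.528 273.88 ] ((297.1475524902344, 274.6229248046875), (36.10639953613281, 32.265296936035156), 39.80556869506836)
   (array([ 497.7, -201.9]), array([86. , 55.3]), -17.75)
station 0.61 2373 [336.32 197.6 ] ((336.60595703125, 197.6400604248047), (31.32961654663086, 80.62728881835938), 85.36454010009766)
   (array([612.2, 100.1]), array([245.5,  98.6]), 5.2)
```

Run:
```python
from meas import *
for n in ('top','side'):
    d=get_image(n); C=np.median([cloud(get_image(n)) for k in range(3)],0)
    S=inbox(C,[.46,.0,.044],[.8,.19,.06])
    a=np.radians(4.7);u=np.array([np.cos(a),np.sin(a)]);v=np.array([-u[1],u[0]])
    q=(S[:,:2]-[.6125,.1006]); X=q@u*1000;Y=q@v*1000
    for y in range(-48,48,8):
        m=(Y>=y)&(Y<y+8); print(n,y,m.sum(),X[m].min().round(1),X[m].max().round(1))
    for x in range(-120,120,30):
        m=(X>=x)&(X<x+30); print(x,Y[m].min().round(1),Y[m].max().round(1))
    # slot: depth-based: non-roof or dark pixels
    L=inbox(C,[.46,.0,-.02],[.8,.19,.042]); q=L[:,:2]-[.6125,.1006];x2=q@u*1000;y2=q@v*1000
# image-based slot in rectified top view
d=get_image('top');img=d['img']
gx,gy=np.meshgrid(np.arange(-150,130,.5),np.arange(-60,60,.5),indexing='ij')
W=np.stack([.6125+(gx*u[0]+gy*v[0])/1e3,.1006+(gx*u[1]+gy*v[1])/1e3,0*gx+.051],-1)
p=proj(d,W).reshape(*gx.shape,2).astype(np.float32)
r=cv2.remap(img,p[...,0],p[...,1],cv2.INTER_CUBIC)
r=r[::-1,::-1]
save('rect.png',r)   # rows: x from 130 down; cols: y from +60 down
g=r.mean(-1)
for x in range(-110,110,20):
    k=int((130-x)/.5); row=g[k-4:k+5].mean(0); print(x,[int(t) for t in row[int((60-25)/.5):int((60+25)/.5):4]])
save('rect2.png',cv2.resize(r,None,fx=2,fy=1.05))
```

```text
top -48 206 -123.4 122.9
top -40 208 -120.3 121.6
top -32 202 -113.8 121.5
top -24 204 -112.7 121.7
top -16 201 -112.1 123.3
top -8 9 -111.0 119.7
top 0 17 -110.4 121.0
top 8 204 -112.8 120.9
top 16 205 -112.3 122.4
top 24 201 -111.8 123.1
top 32 206 -110.8 119.9
top 40 201 -112.8 121.2
-120 -47.9 47.8
-90 -48.1 47.0
-60 -47.8 48.0
-30 -48.1 47.9
0 -48.0 47.8
30 -47.9 47.1
60 -47.9 48.0
90 -48.0 47.7
side -48 234 -122.8 122.3
side -40 136 -116.5 124.0
side -32 123 -112.8 122.7
side -24 125 -111.8 123.9
side -16 117 -111.4 122.7
side -8 11 -80.1 121.6
side 0 16 -110.2 123.1
side 8 143 -109.9 122.2
side 16 115 -109.1 124.3
side 24 111 -111.7 123.0
side 32 118 -111.1 121.8
side 40 98 -110.8 123.3
-120 -48.1 46.7
-90 -49.4 50.2
-60 -49.1 48.3
-30 -49.5 48.1
0 -49.1 49.5
30 -49.2 48.1
60 -48.4 46.8
90 -48.6 48.8
-110 [86, 78, 76, 78, 81, 85, 85, 83, 76, 74, 90, 99, 99, 101, 96, 83, 70, 73, 81, 81, 83, 88, 94, 81, 72]
-90 [89, 89, 87, 87, 88, 89, 89, 84, 79, 94, 105, 101, 100, 100, 99, 91, 94, 106, 96, 88, 90, 91, 91, 90, 89]
-70 [89, 89, 88, 87, 87, 88, 90, 94, 87, 82, 96, 103, 103, 102, 
[... 207 characters left out ...]
2, 101, 102, 96, 87, 87, 90, 90, 91, 91, 90, 89, 89, 89]
-10 [89, 89, 90, 90, 90, 89, 90, 88, 78, 88, 104, 103, 102, 101, 101, 84, 69, 85, 93, 92, 91, 91, 91, 90, 91]
10 [88, 91, 92, 91, 92, 91, 91, 93, 98, 102, 102, 101, 101, 102, 97, 87, 90, 94, 92, 92, 92, 92, 92, 91, 91]
30 [90, 91, 91, 90, 90, 90, 90, 86, 74, 83, 104, 105, 103, 101, 92, 81, 78, 88, 93, 91, 91, 90, 90, 90, 92]
50 [92, 92, 91, 89, 90, 91, 92, 94, 97, 101, 102, 101, 102, 102, 97, 86, 87, 94, 93, 92, 91, 92, 92, 93, 92]
70 [91, 91, 90, 90, 91, 92, 92, 89, 68, 69, 88, 89, 87, 87, 87, 85, 84, 89, 92, 89, 89, 91, 92, 92, 92]
90 [89, 90, 91, 90, 89, 89, 92, 96, 78, 32, 15, 22, 21, 20, 21, 29, 62, 94, 94, 90, 89, 90, 91, 92, 91]
```

View pics/rect2.png

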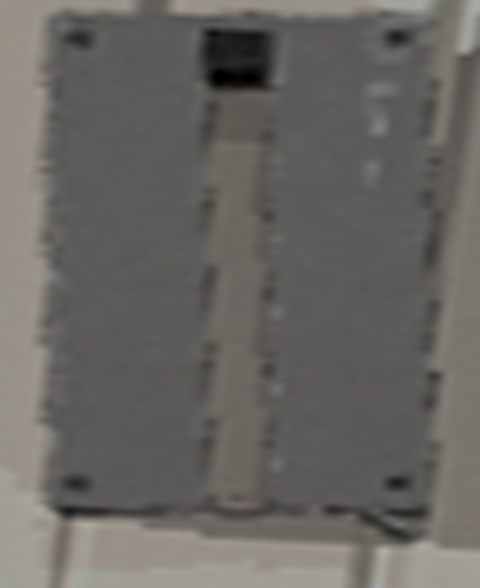

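Rectified view: the roof spans the station's length, with the mouth edge at row ~510 and the slot centred at col ~239. That puts the station origin at about (0.500, 0.0915) with yaw 4.7°. The cartridge is at (0.496, -0.202) with yaw about -22°. I'm moving above it now.

Emit:
{"api": "move_arm", "payload": {
  "rows": [0.0496, -0.0362, 0.005, 0, 0, 0, 0.0496, -0.0362, 0.005, 0, 0, 0, 0.0496, -0.0362, 0.005, 0, 0, 0, 0.0496, -0.0362, 0.005, 0, 0, 0, 0.0496, -0.0362, 0.005, 0, 0, 0, 0.0496, -0.0362, 0.005, 0, 0, 0, 0.0496, -0.0362, 0.005, 0, 0, 0, 0.0496, -0.0362, 0.005, 0, 0, 0, 0, 0, 0, 0, 0, 0.183, 0, 0, 0, 0, 0, 0.183],
  "claw": 0,
  "grip_force": 40
}}

```text
time: 3.2
ee_pos: [0.4968, -0.2016, 0.1995]
orientation: [[1.0, -0.02, -0.0], [-0.02, -1.0, 0.0], [-0.0, -0.0, -1.0]]
ft_force: [0.2, -0.3, 0.8]
opening: 0.0921
grasp_force: 0.0
```

Emit:
{"api": "move_arm", "payload": {
  "rows": [0, 0, 0, 0, 0, 0.183, 0, 0, 0, 0, 0, 0.183, 0, 0, 0, 0, 0, 0, 0, 0, 0, 0, 0, 0, 0, 0, 0, 0, 0, 0, 0, 0, 0, 0, 0, 0, 0, 0, 0, 0, 0, 0, 0, 0, 0, 0, 0, 0, 0, 0, 0, 0, 0, 0, 0, 0, 0, 0, 0, 0]
}}

```text
time: 4.45
ee_pos: [0.4963, -0.2026, 0.1996]
orientation: [[0.928, -0.373, -0.0], [-0.373, -0.928, -0.0], [-0.0, 0.0, -1.0]]
ft_force: [-0.1, 0.1, -0.5]
opening: 0.092
grasp_force: 0.0
```

```bash
cat >> h.py <<'E'
def delta(target,yaw):
    s=state();R=np.array(s['orientation']);p=np.array(s['ee_pos'])
    cy=np.degrees(np.arctan2(R[1,0],R[0,0]))
    print('t',s['time'],'tcp',p.round(4),'yaw',cy.round(2),'tilt',R[:,2].round(4),'F',np.round(s['ft_force'],1),'T',np.round(s['torque'],2),'open',s['opening'],'grip',s['grasp_force'])
    print('tool delta',(R.T@(np.array(target)-p)).round(4),'turn z rad',np.radians(cy-yaw).round(4))
E
python3 - <<'E'
from h import *
delta([.4962,-.202,.084],-22)
from meas import inbox,rect
d=get_image('side');C=cloud(d);B=inbox(C,[.42,-.27,.037],[.56,-.13,.052]);print(rect(B))
F=inbox(C,[.42,-.27,.06],[.56,-.13,.098]);print(rect(F),len(F))
E
```

```text
t 4.45 tcp [ 0.4963 -0.2026  0.1996] yaw -21.9 tilt [-0. -0. -1.] F [-0.1  0.1 -0.5] T [ 0.09 -0.01 -0.04] open 0.09200318441367276 grip 0.0
tool delta [-0.0003 -0.0005  0.1156] turn z rad 0.0018
(array([ 496.6, -203.3]), array([87.6, 55.7]), -15.63)
(array([ 495.8, -205.1]), array([33.6,  7.5]), -15.52) 141
```

Emit:
{"api": "move_arm", "payload": {
  "rows": [0, 0, 0.03, 0, 0, 0, 0, 0, 0.03, 0, 0, 0, 0, 0, 0.03, 0, 0, 0, 0, 0, 0.0205, 0, 0, 0, 0, 0, 0.005, 0, 0, 0, 0, 0, 0, 0, 0, 0, 0, 0, 0, 0, 0, 0, 0, 0, 0, 0, 0, 0, 0, 0, 0, 0, 0, 0, 0, 0, 0, 0, 0, 0]
}}

```text
time: 5.75
ee_pos: [0.4964, -0.2027, 0.0843]
orientation: [[0.928, -0.373, 0.0], [-0.373, -0.928, -0.0], [0.0, 0.0, -1.0]]
ft_force: [0.2, -0.2, 0.4]
opening: 0.0917
grasp_force: 0.0
```

Emit:
{"api": "move_arm", "payload": {
  "rows": [0, 0, 0, 0, 0, 0, 0, 0, 0, 0, 0, 0, 0, 0, 0, 0, 0, 0, 0, 0, 0, 0, 0, 0, 0, 0, 0, 0, 0, 0, 0, 0, 0, 0, 0, 0, 0, 0, 0, 0, 0, 0, 0, 0, 0, 0, 0, 0, 0, 0, 0, 0, 0, 0, 0, 0, 0, 0, 0, 0],
  "claw": 255,
  "grip_force": 40
}}

```text
time: 7.0
ee_pos: [0.4963, -0.2025, 0.0841]
orientation: [[0.928, -0.373, -0.0], [-0.373, -0.928, 0.0], [-0.0, -0.0, -1.0]]
ft_force: [-0.0, 0.1, 0.5]
opening: 0.01
grasp_force: 40.0
```

Run:
```python
from h import *
from meas import inbox,rect
s=state()
a=np.radians(4.7);u=np.array([np.cos(a),np.sin(a)]);O=np.array([.5,.0915])
print(O-u*.075)
delta([*(O-u*.075),.087],4.7)
for n in('top','side'):
    d=get_image(n);C=cloud(d);B=inbox(C,[.42,-.27,.037],[.56,-.13,.052]);print(n,rect(B),len(B))
```

```text
[0.4252522  0.08535461]
t 7.0 tcp [ 0.4963 -0.2025  0.0841] yaw -21.9 tilt [-0.e+00  1.e-04 -1.e+00] F [-0.   0.1  0.5] T [ 0.17 -0.03  0.01] open 0.010010307399172861 grip 39.999563097953796
tool delta [-0.1733 -0.2406 -0.0029] turn z rad -0.4642
top (array([ 470.2, -194. ]), array([55.8, 34.9]), 68.47) 166
side (array([ 498.6, -213.7]), array([82.1, 55.1]), 14.52) 384
```

Emit:
{"api": "move_arm", "payload": {
  "rows": [0, 0, -0.004, 0, 0, 0, -0.0289, -0.0401, 0, 0, 0, 0, -0.0289, -0.0401, 0, 0, 0, 0, -0.0289, -0.0401, 0, 0, 0, 0, -0.0289, -0.0401, 0, 0, 0, 0, -0.0289, -0.0401, 0, 0, 0, 0, -0.0289, -0.0401, 0, 0, 0, 0, 0, 0, 0, 0, 0, -0.1547, 0, 0, 0, 0, 0, -0.1547, 0, 0, 0, 0, 0, -0.1547]
}}

```text
time: 8.35
ee_pos: [0.4249, 0.0853, 0.0881]
orientation: [[0.996, 0.087, -0.0], [0.087, -0.996, -0.0], [-0.0, 0.0, -1.0]]
ft_force: [-0.2, -0.2, -2.7]
opening: 0.0096
grasp_force: 40.0
```

Run:
```python
from h import *
from meas import inbox,rect
delta([.42525,.08535,.0842],4.7)
d=get_image('top');C=cloud(d)
d=get_image('side');C=cloud(d);B=inbox(C,[.36,.04,.037],[.475,.13,.052]);print(rect(B),len(B),B.mean(0))
b=d['img'][130:270,230:430]
save('m1.png',cv2.resize(b,(800,560),interpolation=cv2.INTER_CUBIC))
```

```text
t 8.35 tcp [0.4249 0.0853 0.0881] yaw 5.01 tilt [-2.e-04 -4.e-04 -1.e+00] F [-0.2 -0.2 -2.7] T [-0.    0.01  0.1 ] open 0.009630781232258114 grip 39.998788833618164
tool delta [0.0003 0.     0.0039] turn z rad 0.0055
(array([425.2,  82.1]), array([86.8, 56. ]), 3.42) 299 [0.42576114 0.07426877 0.04689748]
```

View pics/m1.png

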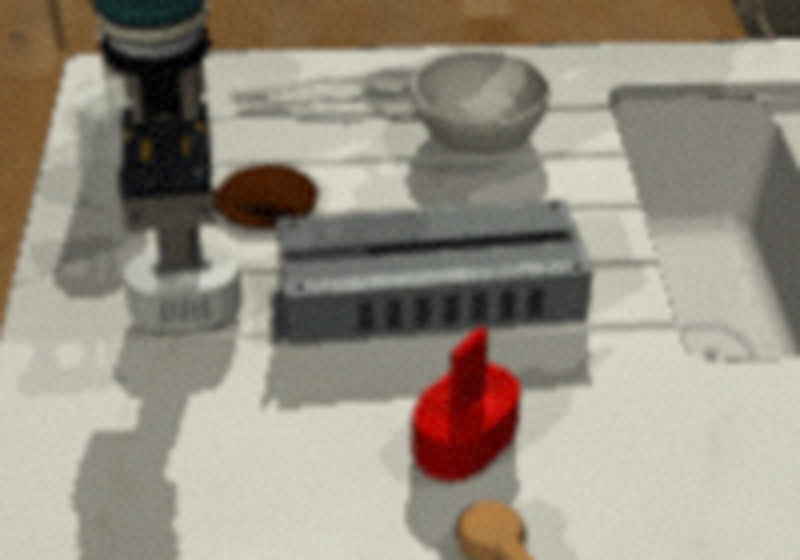

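The cartridge is held upright in front of the mouth (crop px (185,295)) and nothing else has moved. I'm lowering it and starting the push in.

Emit:
{"api": "move_arm", "payload": {
  "rows": [0, 0, 0.002, 0, 0, 0.0055, 0, 0, 0.0017, 0, 0, 0, 0.01, 0, 0, 0, 0, 0, 0.01, 0, 0, 0, 0, 0, 0.01, 0, 0, 0, 0, 0, 0.008, 0, 0, 0, 0, 0, 0.008, 0, 0, 0, 0, 0, 0.008, 0, 0, 0, 0, 0, 0.006, 0, 0, 0, 0, 0, 0, 0, 0, 0, 0, 0]
}}

```text
time: 9.7
ee_pos: [0.4852, 0.0892, 0.0841]
orientation: [[0.997, 0.076, -0.0], [0.076, -0.997, -0.001], [-0.0, 0.001, -1.0]]
ft_force: [-1.8, -1.5, -1.0]
opening: 0.01
grasp_force: 40.0
```

```bash
cat >> h.py <<'E'
def st(yaw=4.7,O=(.5,.0915)):
    a=np.radians(yaw);u=np.array([np.cos(a),np.sin(a)]);v=np.array([-u[1],u[0]])
    s=state();q=np.array(s['ee_pos'][:2])-O;f=np.array(s['ft_force'][:2])
    print('station x,y mm',(q@u*1000).round(1),(q@v*1000).round(1),'F along',(f@u).round(1),'F lat',(f@v).round(1))
E
python3 - <<'E'
from h import *
st();delta([.5,.0915,.0842],4.7)
d=get_image('top');C=np.median([cloud(get_image('top')) for _ in range(4)],0);img=d['img']
a=np.radians(4.7);u=np.array([np.cos(a),np.sin(a)]);O=np.array([.5,.0915])
for x in range(120,236,5):
    p=proj(d,[*(O+u*x/1000),.04])[0].round().astype(int); print(x,p,img[p[1],p[0]].mean().round(),C[p[1],p[0]].round(3),end=' ; ')
E
```

```text
station x,y mm -14.9 -1.1 F along -1.9 F lat -1.3
t 9.7 tcp [0.4852 0.0892 0.0841] yaw 4.34 tilt [-2.e-04 -7.e-04 -1.e+00] F [-1.8 -1.5 -1. ] T [-0.66  0.62 -0.08] open 0.01000673197540012 grip 40.00039100646973
tool delta [ 0.0149 -0.0012 -0.0001] turn z rad -0.0064
120 [310 181] 108.0 [ 0.627  0.104 -0.   ] ; 125 [310 179] 107.0 [0.633 0.104 0.   ] ; 130 [310 178] 109.0 [0.636 0.104 0.   ] ; 135 [310 176] 108.0 [0.643 0.104 0.   ] ; 140 [310 174] 109.0 [0.649 0.104 0.001] ; 145 [310 173] 106.0 [0.652 0.104 0.   ] ; 150 [309 171] 108.0 [0.658 0.107 0.002] ; 155 [309 170] 108.0 [ 0.663  0.107 -0.003] ; 160 [309 168] 107.0 [ 0.668  0.107 -0.   ] ; 165 [309 166] 108.0 [ 0.675  0.107 -0.001] ; 170 [309 165] 109.0 [ 0.678  0.107 -0.002] ; 175 [309 163] 109.0 [ 0.685  0.107 -0.002] ; 180 [309 162] 96.0 [ 0.688  0.107 -0.   ] ; 185 [309 160] 95.0 [ 0.694  0.107 -0.   ] ; 190 [308 158] 94.0 [ 0.701  0.11  -0.002] ; 195 [308 157] 93.0 [ 0.704  0.11  -0.002] ; 200 [308 155] 82.0 [0.71  0.11  0.001] ; 205 [308 154] 35.0 [0.711 0.11  0.011] ; 210 [308 152] 1.0 [0.708 0.108 0.045] ; 215 [308 151] 29.0 [0.712 0.108 0.042] ; 220 [308 149] 34.0 [0.728 0.11  0.009] ; 225 [307 147] 32.0 [0.728 0.112 0.033] ; 230 [307 146] 32.0 [0.727 0.111 0.047] ; 235 [307 144] 99.0 [0.732 0.111 0.051] ;
```

Emit:
{"api": "move_arm", "payload": {
  "rows": [0.008, -0.001, 0, 0, 0, -0.006, 0.008, 0, 0, 0, 0, 0, 0.008, 0, 0, 0, 0, 0, 0.008, 0, 0, 0, 0, 0, 0.006, 0, 0, 0, 0, 0, 0.004, 0, 0, 0, 0, 0, 0, 0, 0, 0, 0, 0, 0, 0, 0, 0, 0, 0, 0, 0, 0, 0, 0, 0, 0, 0, 0, 0, 0, 0]
}}

```text
time: 11.2
ee_pos: [0.5273, 0.0942, 0.0847]
orientation: [[0.997, 0.082, 0.001], [0.082, -0.997, 0.0], [0.001, -0.0, -1.0]]
ft_force: [1.2, -2.4, -2.6]
opening: 0.0098
grasp_force: 40.0
```

Run:
```python
from h import *
st();delta([.5,.0915,.0842],4.7)
```

```text
station x,y mm 27.4 0.5 F along 1.0 F lat -2.5
t 11.2 tcp [0.5273 0.0942 0.0847] yaw 4.7 tilt [ 1.2e-03  1.0e-04 -1.0e+00] F [ 1.2 -2.4 -2.6] T [-0.78 -0.34 -0.05] open 0.009818601768783486 grip 40.00250816345215
tool delta [-0.0274  0.0005  0.0004] turn z rad 0.0001
```

Emit:
{"api": "move_arm", "payload": {
  "rows": [0.004, 0.0004, 0, 0, 0, 0, 0.004, 0, 0, 0, 0, 0, 0.004, 0, 0, 0, 0, 0, 0.004, 0, 0, 0, 0, 0, 0.004, 0, 0, 0, 0, 0, 0.004, 0, 0, 0, 0, 0, 0.004, 0, 0, 0, 0, 0, 0.004, 0, 0, 0, 0, 0, 0, 0, 0, 0, 0, 0, 0, 0, 0, 0, 0, 0]
}}

```text
time: 12.45
ee_pos: [0.5594, 0.0964, 0.0846]
orientation: [[0.997, 0.082, 0.002], [0.082, -0.997, 0.0], [0.002, -0.0, -1.0]]
ft_force: [1.4, -2.5, -3.1]
opening: 0.0095
grasp_force: 40.0
```

Run:
```python
from h import *
st();delta([.5,.0915,.0842],4.7)
```

```text
station x,y mm 59.6 0.0 F along 1.2 F lat -2.6
t 12.45 tcp [0.5594 0.0964 0.0846] yaw 4.7 tilt [ 1.6e-03  2.0e-04 -1.0e+00] F [ 1.4 -2.5 -3.1] T [-0.55 -0.39 -0.06] open 0.009469958125156636 grip 40.0005179643631
tool delta [-0.0596  0.      0.0003] turn z rad 0.0001
```

Clear of the lead-in. On to x ≈ 115, where the flap shuts.

Emit:
{"api": "move_arm", "payload": {
  "rows": [0.007, 0, 0, 0, 0, 0, 0.007, 0, 0, 0, 0, 0, 0.007, 0, 0, 0, 0, 0, 0.007, 0, 0, 0, 0, 0, 0.007, 0, 0, 0, 0, 0, 0.007, 0, 0, 0, 0, 0, 0.007, 0, 0, 0, 0, 0, 0.006, 0, 0, 0, 0, 0, 0, 0, 0, 0, 0, 0, 0, 0, 0, 0, 0, 0]
}}

```text
time: 13.7
ee_pos: [0.6132, 0.1014, 0.0843]
orientation: [[0.997, 0.083, -0.0], [0.083, -0.997, 0.0], [-0.0, -0.0, -1.0]]
ft_force: [-0.2, 0.5, -3.5]
opening: 0.0101
grasp_force: 40.0
```

Run:
```python
from h import *
st();delta([.5,.0915,.0842],4.7)
```

```text
station x,y mm 113.6 0.6 F along -0.1 F lat 0.5
t 13.7 tcp [0.6132 0.1014 0.0843] yaw 4.74 tilt [-5.e-04  2.e-04 -1.e+00] F [-0.2  0.5 -3.5] T [0.07 0.08 0.02] open 0.010055197436711754 grip 39.99873876571655
tool delta [-1.136e-01  5.000e-04  1.000e-04] turn z rad 0.0007
```

The top camera sees the bay floor through the slot up to about x = 200, and a dark block at the stop's height behind that. So the stop face should be at 198–208. I'll go to x ≈ 143 now, then creep.

Emit:
{"api": "move_arm", "payload": {
  "rows": [0.004, 0.0004, 0.0003, 0, 0, 0, 0.004, 0, 0, 0, 0, 0, 0.004, 0, 0, 0, 0, 0, 0.004, 0, 0, 0, 0, 0, 0.004, 0, 0, 0, 0, 0, 0.003, 0, 0, 0, 0, 0, 0.003, 0, 0, 0, 0, 0, 0.002, 0, 0, 0, 0, 0, 0.001, 0, 0, 0, 0, 0, 0, 0, 0, 0, 0, 0]
}}

```text
time: 14.95
ee_pos: [0.6426, 0.1031, 0.0841]
orientation: [[0.997, 0.082, 0.0], [0.082, -0.997, 0.0], [0.0, -0.0, -1.0]]
ft_force: [0.5, -0.0, -0.4]
opening: 0.0099
grasp_force: 40.0
```

Run:
```python
from h import *
st();delta([.5,.0915,.0842],4.7)
```

```text
station x,y mm 143.1 -0.2 F along 0.5 F lat -0.0
t 14.95 tcp [0.6426 0.1031 0.0841] yaw 4.72 tilt [ 4.e-04  1.e-04 -1.e+00] F [ 0.5 -0.  -0.4] T [-0.   -0.01 -0.03] open 0.009931374133180697 grip 39.99928951263428
tool delta [-1.431e-01 -2.000e-04 -1.000e-04] turn z rad 0.0003
```

Emit:
{"api": "move_arm", "payload": {
  "rows": [0.0003, 0, 0, 0, 0, 0, 0.0003, 0, 0, 0, 0, 0, 0.0003, 0, 0, 0, 0, 0, 0.0003, 0, 0, 0, 0, 0, 0.0003, 0, 0, 0, 0, 0, 0.0003, 0, 0, 0, 0, 0, 0.0003, 0, 0, 0, 0, 0, 0.0003, 0, 0, 0, 0, 0, 0.0003, 0, 0, 0, 0, 0, 0.0003, 0, 0, 0, 0, 0]
}}

```text
time: 16.2
ee_pos: [0.6455, 0.1033, 0.0841]
orientation: [[0.997, 0.082, 0.0], [0.082, -0.997, 0.0], [0.0, 0.0, -1.0]]
ft_force: [-0.8, 0.1, 1.2]
opening: 0.0098
grasp_force: 40.0
```

Emit:
{"api": "move_arm", "payload": {
  "rows": [0.0003, 0, 0, 0, 0, 0, 0.0003, 0, 0, 0, 0, 0, 0.0003, 0, 0, 0, 0, 0, 0.0003, 0, 0, 0, 0, 0, 0.0003, 0, 0, 0, 0, 0, 0.0003, 0, 0, 0, 0, 0, 0.0003, 0, 0, 0, 0, 0, 0.0003, 0, 0, 0, 0, 0, 0.0003, 0, 0, 0, 0, 0, 0.0003, 0, 0, 0, 0, 0]
}}

```text
time: 17.45
ee_pos: [0.6484, 0.1035, 0.0841]
orientation: [[0.997, 0.082, 0.0], [0.082, -0.997, -0.0], [0.0, 0.0, -1.0]]
ft_force: [-1.3, -0.4, 4.1]
opening: 0.0097
grasp_force: 40.0
```

Emit:
{"api": "move_arm", "payload": {
  "rows": [0.0003, 0, -0.0002, 0, 0, 0, 0.0003, 0, 0, 0, 0, 0, 0.0003, 0, 0, 0, 0, 0, 0.0003, 0, 0, 0, 0, 0, 0.0003, 0, 0, 0, 0, 0, 0.0003, 0, 0, 0, 0, 0, 0.0003, 0, 0, 0, 0, 0, 0.0002, 0, 0, 0, 0, 0, 0.0002, 0, 0, 0, 0, 0, 0.0002, 0, 0, 0, 0, 0]
}}

```text
time: 18.7
ee_pos: [0.651, 0.1037, 0.0841]
orientation: [[0.997, 0.082, -0.0], [0.082, -0.997, -0.0], [-0.0, 0.0, -1.0]]
ft_force: [-1.2, 0.4, -0.3]
opening: 0.0096
grasp_force: 40.0
```

Emit:
{"api": "move_arm", "payload": {
  "rows": [0.0003, 0, 0, 0, 0, 0, 0.0003, 0, 0, 0, 0, 0, 0.0003, 0, 0, 0, 0, 0, 0.0003, 0, 0, 0, 0, 0, 0.0003, 0, 0, 0, 0, 0, 0.0002, 0, 0, 0, 0, 0, 0.0002, 0, 0, 0, 0, 0, 0.0002, 0, 0, 0, 0, 0, 0.0002, 0, 0, 0, 0, 0, 0.0002, 0, 0, 0, 0, 0]
}}

```text
time: 19.95
ee_pos: [0.6535, 0.1039, 0.0841]
orientation: [[0.997, 0.082, -0.0], [0.082, -0.997, -0.0], [-0.0, 0.0, -1.0]]
ft_force: [0.3, 0.7, -1.6]
opening: 0.0097
grasp_force: 40.0
```

Emit:
{"api": "move_arm", "payload": {
  "rows": [0.0003, 0, 0, 0, 0, 0, 0.0003, 0, 0, 0, 0, 0, 0.0003, 0, 0, 0, 0, 0, 0.0003, 0, 0, 0, 0, 0, 0.0003, 0, 0, 0, 0, 0, 0.0002, 0, 0, 0, 0, 0, 0.0002, 0, 0, 0, 0, 0, 0.0002, 0, 0, 0, 0, 0, 0.0002, 0, 0, 0, 0, 0, 0.0002, 0, 0, 0, 0, 0]
}}

```text
time: 21.2
ee_pos: [0.6561, 0.1041, 0.0843]
orientation: [[0.997, 0.082, 0.0], [0.082, -0.997, -0.0], [0.0, 0.0, -1.0]]
ft_force: [0.7, -0.6, -2.2]
opening: 0.0098
grasp_force: 40.0
```

Emit:
{"api": "move_arm", "payload": {
  "rows": [0.0003, 0, 0, 0, 0, 0, 0.0003, 0, 0, 0, 0, 0, 0.0003, 0, 0, 0, 0, 0, 0.0003, 0, 0, 0, 0, 0, 0.0003, 0, 0, 0, 0, 0, 0.0002, 0, 0, 0, 0, 0, 0.0002, 0, 0, 0, 0, 0, 0.0002, 0, 0, 0, 0, 0, 0.0002, 0, 0, 0, 0, 0, 0.0002, 0, 0, 0, 0, 0]
}}

```text
time: 22.45
ee_pos: [0.6586, 0.1044, 0.0842]
orientation: [[0.997, 0.082, -0.0], [0.082, -0.997, -0.0], [-0.0, 0.0, -1.0]]
ft_force: [-0.1, -0.2, -1.8]
opening: 0.0095
grasp_force: 40.0
```

Emit:
{"api": "move_arm", "payload": {
  "rows": [0.0002, 0, 0, 0, 0, 0, 0.0002, 0, 0, 0, 0, 0, 0.0002, 0, 0, 0, 0, 0, 0.0002, 0, 0, 0, 0, 0, 0.0002, 0, 0, 0, 0, 0, 0.0002, 0, 0, 0, 0, 0, 0.0002, 0, 0, 0, 0, 0, 0.0002, 0, 0, 0, 0, 0, 0.0002, 0, 0, 0, 0, 0, 0.0002, 0, 0, 0, 0, 0]
}}

```text
time: 23.7
ee_pos: [0.6606, 0.1045, 0.0842]
orientation: [[0.997, 0.082, -0.0], [0.082, -0.997, -0.0], [-0.0, 0.0, -1.0]]
ft_force: [0.0, 0.4, -2.7]
opening: 0.01
grasp_force: 40.0
```

Emit:
{"api": "move_arm", "payload": {
  "rows": [0.0002, 0, 0, 0, 0, 0, 0.0002, 0, 0, 0, 0, 0, 0.0002, 0, 0, 0, 0, 0, 0.0002, 0, 0, 0, 0, 0, 0.0002, 0, 0, 0, 0, 0, 0.0002, 0, 0, 0, 0, 0, 0.0002, 0, 0, 0, 0, 0, 0.0002, 0, 0, 0, 0, 0, 0.0002, 0, 0, 0, 0, 0, 0.0002, 0, 0, 0, 0, 0]
}}

```text
time: 24.95
ee_pos: [0.6626, 0.1047, 0.0843]
orientation: [[0.997, 0.082, -0.0], [0.082, -0.997, -0.0], [-0.0, 0.0, -1.0]]
ft_force: [-0.9, 0.0, -2.8]
opening: 0.0101
grasp_force: 40.0
```

Emit:
{"api": "move_arm", "payload": {
  "rows": [0.0002, 0, 0, 0, 0, 0, 0.0002, 0, 0, 0, 0, 0, 0.0002, 0, 0, 0, 0, 0, 0.0002, 0, 0, 0, 0, 0, 0.0002, 0, 0, 0, 0, 0, 0.0002, 0, 0, 0, 0, 0, 0.0002, 0, 0, 0, 0, 0, 0.0002, 0, 0, 0, 0, 0, 0.0002, 0, 0, 0, 0, 0, 0.0002, 0, 0, 0, 0, 0]
}}

```text
time: 26.2
ee_pos: [0.664, 0.1048, 0.0842]
orientation: [[0.997, 0.082, -0.001], [0.082, -0.997, -0.0], [-0.001, 0.0, -1.0]]
ft_force: [-3.5, -0.6, -0.9]
opening: 0.0099
grasp_force: 40.0
```

Run:
```python
from h import *
st();delta([.5,.0915,.0842],4.7)
d=get_image('side'); b=d['img'][130:270,230:430]
save('m2.png',cv2.resize(b,(800,560),interpolation=cv2.INTER_CUBIC))
```

```text
station x,y mm 164.5 -0.2 F along -3.6 F lat -0.4
t 26.2 tcp [0.664  0.1048 0.0842] yaw 4.72 tilt [-1.4e-03 -3.0e-04 -1.0e+00] F [-3.5 -0.6 -0.9] T [-0.01  0.79  0.01] open 0.00991280142074046 grip 39.99959707260132
tool delta [-0.1645 -0.0003  0.0002] turn z rad 0.0003
```

View pics/m2.png

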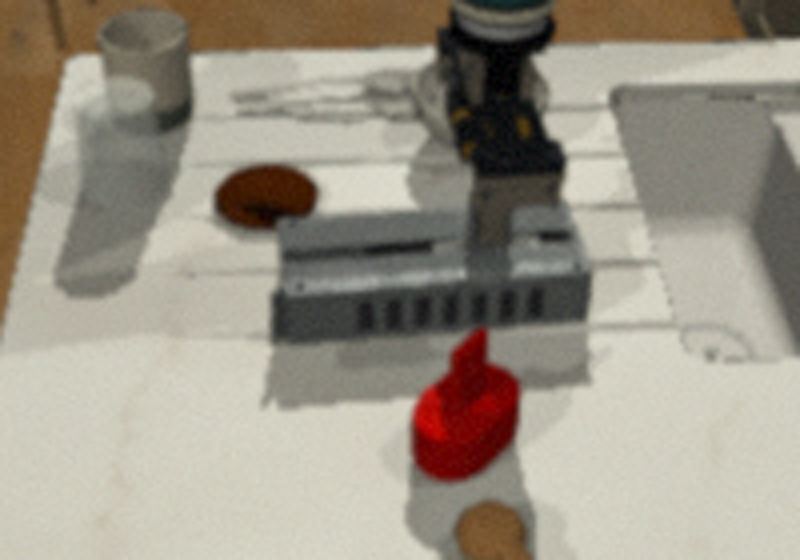

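The cartridge is in the bay with the gripper on the fin above the roof (crop px (495,205)). Contact has begun: 3.6 N, with the arm about 0.6 mm behind its command. I'm raising the force gently.

Emit:
{"api": "move_arm", "payload": {
  "rows": [0.0002, 0, 0, 0, 0, 0, 0.0002, 0, 0, 0, 0, 0, 0.0002, 0, 0, 0, 0, 0, 0.0002, 0, 0, 0, 0, 0, 0.0002, 0, 0, 0, 0, 0, 0, 0, 0, 0, 0, 0, 0, 0, 0, 0, 0, 0, 0, 0, 0, 0, 0, 0, 0, 0, 0, 0, 0, 0, 0, 0, 0, 0, 0, 0]
}}

```text
time: 27.5
ee_pos: [0.6641, 0.1048, 0.0843]
orientation: [[0.997, 0.082, -0.003], [0.082, -0.997, -0.001], [-0.003, 0.0, -1.0]]
ft_force: [-7.7, -1.7, 2.6]
opening: 0.0098
grasp_force: 40.0
```

Emit:
{"api": "move_arm", "payload": {
  "rows": [0.0002, 0, 0, 0, 0, 0, 0.0002, 0, 0, 0, 0, 0, 0.0002, 0, 0, 0, 0, 0, 0.0002, 0, 0, 0, 0, 0, 0.0002, 0, 0, 0, 0, 0, 0.0002, 0, 0, 0, 0, 0, 0, 0, 0, 0, 0, 0, 0, 0, 0, 0, 0, 0, 0, 0, 0, 0, 0, 0, 0, 0, 0, 0, 0, 0]
}}

```text
time: 28.75
ee_pos: [0.6643, 0.1049, 0.0844]
orientation: [[0.997, 0.082, -0.005], [0.082, -0.997, -0.001], [-0.006, 0.001, -1.0]]
ft_force: [-10.5, -1.6, 7.2]
opening: 0.01
grasp_force: 40.0
```

Emit:
{"api": "move_arm", "payload": {
  "rows": [0, 0, 0, 0, 0, 0, 0, 0, 0, 0, 0, 0, 0, 0, 0, 0, 0, 0, 0, 0, 0, 0, 0, 0, 0, 0, 0, 0, 0, 0, 0, 0, 0, 0, 0, 0, 0, 0, 0, 0, 0, 0, 0, 0, 0, 0, 0, 0, 0, 0, 0, 0, 0, 0, 0, 0, 0, 0, 0, 0]
}}

```text
time: 30.0
ee_pos: [0.6643, 0.1049, 0.0844]
orientation: [[0.997, 0.082, -0.006], [0.082, -0.997, -0.001], [-0.006, 0.001, -1.0]]
ft_force: [-10.2, -0.7, 6.9]
opening: 0.0099
grasp_force: 40.0
```

Run:
```python
from h import *
st();delta([.5,.0915,.0842],4.7)
```

```text
station x,y mm 164.8 -0.2 F along -10.3 F lat 0.1
t 30.0 tcp [0.6643 0.1049 0.0844] yaw 4.72 tilt [-0.0055 -0.0011 -1.    ] F [-10.2  -0.7   6.9] T [-0.28  2.34 -0.03] open 0.009893574246910324 grip 40.0017911195755
tool delta [-0.1648 -0.0002  0.0011] turn z rad 0.0004
```

Emit:
{"api": "move_arm", "payload": {
  "rows": [0.0003, 0, 0, 0, 0, 0, 0.0003, 0, 0, 0, 0, 0, 0, 0, 0, 0, 0, 0, 0, 0, 0, 0, 0, 0, 0, 0, 0, 0, 0, 0, 0, 0, 0, 0, 0, 0, 0, 0, 0, 0, 0, 0, 0, 0, 0, 0, 0, 0, 0, 0, 0, 0, 0, 0, 0, 0, 0, 0, 0, 0]
}}

```text
time: 31.25
ee_pos: [0.6644, 0.1049, 0.0844]
orientation: [[0.997, 0.082, -0.007], [0.082, -0.997, -0.001], [-0.007, 0.001, -1.0]]
ft_force: [-11.8, -1.6, 7.2]
opening: 0.0103
grasp_force: 40.0
```

Emit:
{"api": "move_arm", "payload": {
  "rows": [0, 0, 0, 0, 0, 0, 0, 0, 0, 0, 0, 0, -0.0003, 0, 0, 0, 0, 0, -0.0003, 0, 0, 0, 0, 0, -0.0003, 0, 0, 0, 0, 0, -0.0003, 0, 0, 0, 0, 0, -0.0003, 0, 0, 0, 0, 0, 0, 0, 0, 0, 0, 0, 0, 0, 0, 0, 0, 0, 0, 0, 0, 0, 0, 0]
}}

```text
time: 32.5
ee_pos: [0.6642, 0.1048, 0.0843]
orientation: [[0.997, 0.082, -0.004], [0.082, -0.997, -0.001], [-0.004, 0.001, -1.0]]
ft_force: [-7.3, -1.2, 3.1]
opening: 0.0097
grasp_force: 40.0
```

Emit:
{"api": "move_arm", "payload": {
  "rows": [0, 0, 0, 0, 0, 0, 0, 0, 0, 0, 0, 0, 0, 0, 0, 0, 0, 0, 0, 0, 0, 0, 0, 0, 0, 0, 0, 0, 0, 0, 0, 0, 0, 0, 0, 0, 0, 0, 0, 0, 0, 0, 0, 0, 0, 0, 0, 0, 0, 0, 0, 0, 0, 0, 0, 0, 0, 0, 0, 0],
  "claw": 140
}}

```text
time: 33.75
ee_pos: [0.6658, 0.1049, 0.0843]
orientation: [[0.997, 0.082, 0.0], [0.082, -0.997, -0.0], [0.0, 0.0, -1.0]]
ft_force: [0.9, 0.3, 0.5]
opening: 0.0414
grasp_force: 0.0
```

Emit:
{"api": "move_arm", "payload": {
  "rows": [0, 0, -0.01, 0, 0, 0, 0, 0, -0.02, 0, 0, 0, 0, 0, -0.03, 0, 0, 0, 0, 0, -0.03, 0, 0, 0, 0, 0, -0.03, 0, 0, 0, -0.05, 0, 0, 0, 0, 0, -0.05, 0, 0, 0, 0, 0, -0.05, 0, 0, 0, 0, 0, -0.05, 0, 0, 0, 0, 0, 0, 0, 0, 0, 0, 0]
}}

```text
time: 35.0
ee_pos: [0.4639, 0.0882, 0.2057]
orientation: [[0.997, 0.083, 0.001], [0.083, -0.997, -0.001], [0.001, 0.001, -1.0]]
ft_force: [0.9, -0.0, 0.9]
opening: 0.0414
grasp_force: 0.0
```

Run:
```python
from h import *
from meas import inbox,rect
st();delta([.5,.0915,.0842],4.7)
d=get_image('side'); b=d['img'][130:270,230:430]
save('m3.png',cv2.resize(b,(800,560),interpolation=cv2.INTER_CUBIC))
for n in('side','top'):
    C=np.median([cloud(get_image(n)) for _ in range(3)],0)
    F=inbox(C,[.6,.05,.06],[.74,.16,.105]);
    if len(F)>5:
        print(n,rect(F),len(F)); T=inbox(C,[.6,.05,.093],[.74,.16,.105]); print(rect(T) if len(T)>5 else 0,len(T))
```

```text
station x,y mm -36.3 -0.3 F along 0.9 F lat -0.1
t 35.0 tcp [0.4639 0.0882 0.2057] yaw 4.78 tilt [ 6.0e-04 -1.1e-03 -1.0e+00] F [ 0.9 -0.   0.9] T [ 0.01 -0.   -0.04] open 0.041418015071612545 grip 0.0
tool delta [ 0.0362 -0.0004  0.1215] turn z rad 0.0014
side (array([663.1, 103.2]), array([32.6, 10.9]), 3.72) 132
(array([662.4, 103.6]), array([31.2, 10. ]), 4.69) 39
top (array([660.8, 103.8]), array([32.7, 10.8]), 6.52) 51
(array([660.6, 104.2]), array([32.2,  9. ]), 0.1) 39
```

View pics/m3.png

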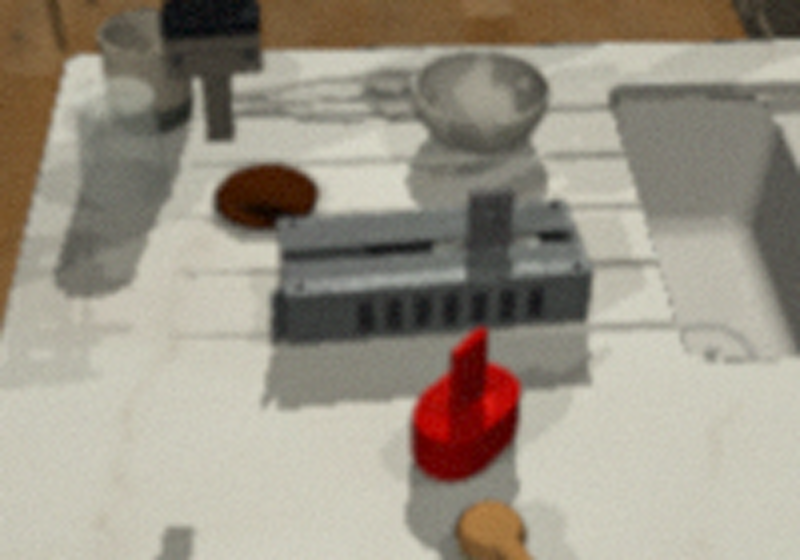

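The flap side is clear and the fin stands upright in the slot at crop px (490,235). Nothing else has moved. The fin now sits about 2.5 mm further back relative to the TCP than at the grasp. Spring-back at release could explain that, so I'll regrip, check for a gap by feel and release with less preload.

Emit:
{"api": "move_arm", "payload": {
  "rows": [0.05, 0, 0, 0, 0, 0, 0.05, 0, 0, 0, 0, 0, 0.05, 0, 0, 0, 0, 0, 0.0485, 0, 0, 0, 0, 0, 0, -0.0003, 0, 0, 0, 0, 0, 0, 0.03, 0, 0, 0, 0, 0, 0.03, 0, 0, 0, 0, 0, 0.03, 0, 0, 0, 0, 0, 0.022, 0, 0, 0, 0, 0, 0.009, 0, 0, 0]
}}

```text
time: 36.6
ee_pos: [0.6633, 0.105, 0.0818]
orientation: [[0.997, 0.082, -0.002], [0.082, -0.997, -0.0], [-0.002, 0.0, -1.0]]
ft_force: [-0.4, 0.7, 0.5]
opening: 0.0414
grasp_force: 0.0
```

Run:
```python
from h import *
st();delta([.5,.0915,.0842],4.7)
```

```text
station x,y mm 163.9 0.1 F along -0.4 F lat 0.7
t 36.6 tcp [0.6633 0.105  0.0818] yaw 4.73 tilt [-2.3e-03 -4.0e-04 -1.0e+00] F [-0.4  0.7  0.5] T [0.   0.01 0.04] open 0.0413888264755416 grip 0.0
tool delta [-0.1639  0.     -0.002 ] turn z rad 0.0005
```

Emit:
{"api": "move_arm", "payload": {
  "rows": [0, 0, 0, 0, 0, 0, 0, 0, 0, 0, 0, 0, 0, 0, 0, 0, 0, 0, 0, 0, 0, 0, 0, 0, 0, 0, 0, 0, 0, 0, 0, 0, 0, 0, 0, 0, 0, 0, 0, 0, 0, 0, 0, 0, 0, 0, 0, 0, 0, 0, 0, 0, 0, 0, 0, 0, 0, 0, 0, 0],
  "claw": 255,
  "grip_force": 40
}}

```text
time: 37.85
ee_pos: [0.6649, 0.1052, 0.0842]
orientation: [[0.997, 0.082, 0.001], [0.082, -0.997, 0.0], [0.001, 0.0, -1.0]]
ft_force: [-0.5, -0.4, 5.7]
opening: 0.0097
grasp_force: 40.0
```

Run:
```python
from h import *
st();delta([.5,.0915,.0842],4.7)
```

```text
station x,y mm 165.5 0.1 F along -0.6 F lat -0.3
t 37.85 tcp [0.6649 0.1052 0.0842] yaw 4.71 tilt [ 1.4e-03  1.0e-04 -1.0e+00] F [-0.5 -0.4  5.7] T [0.   0.18 0.05] open 0.009712016467533108 grip 40.0014728307724
tool delta [-1.655e-01  1.000e-04 -2.000e-04] turn z rad 0.0002
```

Emit:
{"api": "move_arm", "payload": {
  "rows": [0.0002, 0, -0.0003, 0, 0, 0, 0.0002, 0, 0, 0, 0, 0, 0.0002, 0, 0, 0, 0, 0, 0.0002, 0, 0, 0, 0, 0, 0.0002, 0, 0, 0, 0, 0, 0.0002, 0, 0, 0, 0, 0, 0, 0, 0, 0, 0, 0, 0, 0, 0, 0, 0, 0, 0, 0, 0, 0, 0, 0, 0, 0, 0, 0, 0, 0]
}}

```text
time: 39.1
ee_pos: [0.6651, 0.1053, 0.0842]
orientation: [[0.997, 0.082, -0.001], [0.082, -0.997, -0.0], [-0.001, 0.0, -1.0]]
ft_force: [-3.0, -1.0, 7.5]
opening: 0.0096
grasp_force: 40.0
```

Run:
```python
from h import *
st();delta([.5,.0915,.0842],4.7)
```

```text
station x,y mm 165.6 0.2 F along -3.0 F lat -0.7
t 39.1 tcp [0.6651 0.1053 0.0842] yaw 4.72 tilt [-1.e-03 -3.e-04 -1.e+00] F [-3.  -1.   7.5] T [-0.12  0.72 -0.01] open 0.009630253392242175 grip 40.00205934047699
tool delta [-1.656e-01  1.000e-04  2.000e-04] turn z rad 0.0004
```

Emit:
{"api": "move_arm", "payload": {
  "rows": [0.0002, 0, -0.0004, 0, 0, 0, 0.0002, 0, 0, 0, 0, 0, 0.0002, 0, 0, 0, 0, 0, 0.0002, 0, 0, 0, 0, 0, 0.0002, 0, 0, 0, 0, 0, 0.0002, 0, 0, 0, 0, 0, 0, 0, 0, 0, 0, 0, 0, 0, 0, 0, 0, 0, 0, 0, 0, 0, 0, 0, 0, 0, 0, 0, 0, 0]
}}

```text
time: 40.35
ee_pos: [0.6652, 0.1053, 0.0843]
orientation: [[0.997, 0.082, -0.003], [0.082, -0.997, -0.001], [-0.003, 0.0, -1.0]]
ft_force: [-6.8, -0.5, 8.5]
opening: 0.0095
grasp_force: 40.0
```

Run:
```python
from h import *
st();delta([.5,.0915,.0842],4.7)
```

```text
station x,y mm 165.8 0.2 F along -6.9 F lat 0.1
t 40.35 tcp [0.6652 0.1053 0.0843] yaw 4.73 tilt [-3.2e-03 -7.0e-04 -1.0e+00] F [-6.8 -0.5  8.5] T [-0.14  1.07  0.02] open 0.009529000076931419 grip 40.002254247665405
tool delta [-1.658e-01  1.000e-04  7.000e-04] turn z rad 0.0004
```

There was no gap: it moves only 0.3 mm while the force climbs, so it was already on the stop. One more short press, then I'll unload to a light push and release.

Emit:
{"api": "move_arm", "payload": {
  "rows": [0.0003, 0, -0.0002, 0, 0, 0, 0.0003, 0, 0, 0, 0, 0, 0.0003, 0, 0, 0, 0, 0, 0.0003, 0, 0, 0, 0, 0, 0, 0, 0, 0, 0, 0, 0, 0, 0, 0, 0, 0, 0, 0, 0, 0, 0, 0, 0, 0, 0, 0, 0, 0, 0, 0, 0, 0, 0, 0, 0, 0, 0, 0, 0, 0]
}}

```text
time: 41.6
ee_pos: [0.6654, 0.1053, 0.0844]
orientation: [[0.997, 0.082, -0.005], [0.082, -0.997, -0.001], [-0.006, 0.001, -1.0]]
ft_force: [-9.1, -1.1, 11.1]
opening: 0.0096
grasp_force: 40.0
```

Emit:
{"api": "move_arm", "payload": {
  "rows": [0, 0, 0, 0, 0, 0, 0, 0, 0, 0, 0, 0, -0.0004, 0, -0.0001, 0, 0, 0, -0.0004, 0, -0.0001, 0, 0, 0, -0.0004, 0, 0, 0, 0, 0, -0.0004, 0, 0, 0, 0, 0, -0.0004, 0, 0, 0, 0, 0, -0.0002, 0, 0, 0, 0, 0, 0, 0, 0, 0, 0, 0, 0, 0, 0, 0, 0, 0]
}}

```text
time: 42.85
ee_pos: [0.6651, 0.1052, 0.0843]
orientation: [[0.997, 0.082, -0.001], [0.082, -0.997, -0.0], [-0.001, 0.0, -1.0]]
ft_force: [-4.2, -0.1, 6.2]
opening: 0.0099
grasp_force: 40.0
```

Run:
```python
from h import *
st();delta([.5,.0915,.0842],4.7)
```

```text
station x,y mm 165.7 0.1 F along -4.2 F lat 0.3
t 42.85 tcp [0.6651 0.1052 0.0843] yaw 4.72 tilt [-1.4e-03 -3.0e-04 -1.0e+00] F [-4.2 -0.1  6.2] T [-0.07  0.78  0.  ] open 0.009901136166897546 grip 40.001370906829834
tool delta [-1.657e-01  1.000e-04  3.000e-04] turn z rad 0.0004
```

Light push left (about 4 N). Release and retreat.

Emit:
{"api": "move_arm", "payload": {
  "rows": [0, 0, 0, 0, 0, 0, 0, 0, 0, 0, 0, 0, 0, 0, 0, 0, 0, 0, 0, 0, 0, 0, 0, 0, 0, 0, 0, 0, 0, 0, 0, 0, 0, 0, 0, 0, 0, 0, 0, 0, 0, 0, 0, 0, 0, 0, 0, 0, 0, 0, 0, 0, 0, 0, 0, 0, 0, 0, 0, 0],
  "claw": 140
}}

```text
time: 44.1
ee_pos: [0.6657, 0.1052, 0.0844]
orientation: [[0.997, 0.082, 0.0], [0.082, -0.997, -0.0], [-0.0, 0.0, -1.0]]
ft_force: [0.6, 0.3, -0.0]
opening: 0.0413
grasp_force: 0.0
```

Emit:
{"api": "move_arm", "payload": {
  "rows": [0, 0, -0.01, 0, 0, 0, 0, 0, -0.02, 0, 0, 0, 0, 0, -0.03, 0, 0, 0, 0, 0, -0.03, 0, 0, 0, 0, 0, -0.03, 0, 0, 0, -0.05, 0, 0, 0, 0, 0, -0.05, 0, 0, 0, 0, 0, -0.05, 0, 0, 0, 0, 0, -0.05, 0, 0, 0, 0, 0, -0.04, 0, 0, 0, 0, 0]
}}

```text
time: 45.35
ee_pos: [0.4251, 0.0855, 0.2058]
orientation: [[0.997, 0.083, 0.002], [0.083, -0.997, -0.0], [0.002, 0.0, -1.0]]
ft_force: [1.0, 0.8, 0.9]
opening: 0.0413
grasp_force: 0.0
```

Run:
```python
from h import *
from meas import inbox,rect
st()
for n in('side','top'):
    C=np.median([cloud(get_image(n)) for _ in range(3)],0)
    F=inbox(C,[.6,.05,.06],[.74,.16,.105]); print(n,rect(F),len(F),F[:,2].max())
for l in ('flap','flap_tip'):
    for n in('side','top'):
        d=get_image(n); print(l,n,[(r['p'],np.array(r['xy'])*[640,400]) for r in recognise(l,d)[:2]])
d=get_image('side');b=d['img'][130:270,230:430]
save('m4.png',cv2.resize(b,(800,560),interpolation=cv2.INTER_CUBIC))
```

```text
station x,y mm -75.1 0.1 F along 1.1 F lat 0.7
side (array([663.2, 103.3]), array([33.2, 10.7]), 5.45) 131 0.10164194487179556
top (array([661.2, 104.1]), array([31.8, 10.3]), 4.42) 51 0.10308350606394533
flap side []
flap top [(0.46, array([308.032, 168.2  ]))]
flap_tip side [(0.67, array([335.68, 200.48]))]
flap_tip top []
```

View pics/m4.png

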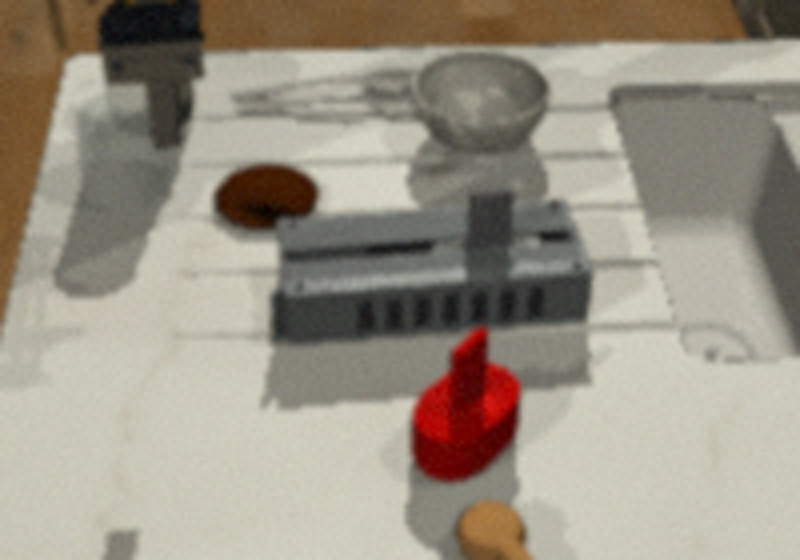

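The fin stands upright at the same place as after the first release (crop px (490,235)), so the cartridge is on the stop. The flap's load vanished at x ≈ 114, and the rear end is about 117 mm inside the mouth, so the flap has shut. Nothing else has moved. Handing in.

```bash
python3 -c "
from bench import sign_off
print(sign_off())"
```

```text
the job is handed in; nothing more can be done
None
```

The cartridge is in the station, pressed at up to about 12 N at the wrist for over a second, released and left against the stop, and the job is handed in at about 46 s. The flap is inferred shut rather than seen shut: its load vanished and the cartridge's rear end is well past the point where it closes.

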